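# Lock the bar of the prop stand with the hitch pin

## Robot

A 6-joint arm with a two-finger parallel gripper is mounted at the origin on a cart in front of the work surface, level with it; the furniture and walls round the work are solid. World frame = base frame: x ahead of the robot, y to its left, z up, the work surface at z = 0. Lengths are in m, angles in rad, forces in N, time in s.
With the tool pointing down it reaches from about 0.225 to 0.875 m from the base axis. Payload 3.4 kg.
Tool frame: the origin (TCP) lies midway between the tips of the shut fingers; the grasp point (between the pads) lies 19 mm behind it; z points along the fingers, y is the line along which they close (so a half turn about z gives the same grasp; the last joint's range is limited). The gripper opens to 85 mm and grips with 20 to 120 N. Pads are 22 mm wide; open, the fingers measure 114 mm over their backs; the gripper's body (76 mm by 85 mm) begins 54 mm behind the grasp point. The pads swing forward as they close: fully open they stand 13 mm farther back than shut.
Start: joints at [1.111, 0.276, 1.505, -0, 1.361, -0.121], TCP at [0.191, 0.542, 0.231] pointing down, gripper open.
Joint ranges: [-2.89, 2.89], [-0.75, 2.08], [0.22, 2.7], [-1.18, 4.32], [0.11, 2.71], [-2.7, 2.7]. Speed limits (rad/s): [2.57, 2.57, 3.14, 3.14, 3.14, 3.14].

## Interface

Orientations are given as a unit quaternion [w, x, y, z].
In Python, from rig import * gives the robot as it stands.
- The arm moves only by the tool apply_moves, never from a script. Its argument "steps" is one flat list of numbers, 4 for each row, row after row: the shift along the world's x, y, z in cm, then the turn about the world's z in degrees. A call has 1 to 8 rows; each row is the pose to reach, as a shift and turn from the pose commanded when the call began; what a row does not reach only later rows make up. A row lasts 1/12 s, in which the tool goes at most 41.7 mm and 7.16 degrees, less where a joint would pass 70% of its speed; a pose out of reach is approached as far as the arm can. A call with a gripper value outside its range is refused whole. "jaw" is the closure in counts, from 0 (fully open) to 255 (shut), set as the call begins (left out, the last holds). The fingers move at their own pace and stop on an object; "newtons" is the grip in N (left out, the last holds). Time passes only in rows, so rows that repeat a pose let the fingers close. It gives the time, the measured TCP pose, the force, the opening and the grip force at its end, in the units of the state.
- get_state(): the state, without advancing time (a new reading comes with each control period).
- get_image(name): name is "scene" or "top" or "wrist"; returns the picture (400x640x3 uint8, red, green, blue); there is no depth.
- calibration(name): a dict with "fx", "fy", "cx", "cy" (pixels), "k1" (the pictures are not rectified: a ray, as slopes to the right and down, at radius r is drawn at 1 + k1 r^2 times it, then the intrinsics apply), "xyz" and "rotation" of the camera in the world. Camera axes: x right, y up, looking along -z (the intrinsics and any distortion apply to the point x, -y, -z); pixel columns grow to the right and rows downward; lengths in m; the calibration is good to about 2 mm. A picture is of the moment at which its call begins: read the wrist's pose just before it. calibration takes no time and is no camera call; for the wrist camera it gives the pose at the moment of the call.
- sign_off(): hands the job in; it is judged then, once.
The state is a dict: "clock": time; "qpos": joint angles; "qd": joint speeds; "effort": joint torques, N m; "position": TCP position; "ee_rot": TCP orientation; "contact_force": force on the tool from outside, world axes, zero at the start; "moment": the same for the moment, N m; "width": finger opening in m; "gripper_force": force on a finger pad.
Only numpy, scipy, OpenCV 4.12 (cv2) and the standard library are available. Lean on these libraries where they do the work, as an engineer would, in place of code of your own. Each camera call takes 0.05 s, during which the arm holds its last target. There are 200 camera calls.

## Task

Lock the bar of the prop stand: take the hitch pin with the wire loop out of the wooden block, feel for the cross hole near the bar's free end and push the pin straight down through it, its loop still open and pointing to the free end, until the collar sits on the bar. Then swing the sprung loop down over the end of the bar until it has snapped underneath, and let go. Press gently: never force the pin where there is no hole or lean hard on the stand, and leave the plain pin and the other things where they are.

Things in the scene. Friction and masses are not known exactly. Their poses are not given: they have to be found in the camera images.
- stand: Fixed steel stand; origin at the centre of its foot, z up. A square bar, 22 x 22 mm, lies along its x axis at y = 0, underside 64 mm and top 86 mm up; its -x axis points to the bar's free end (towards the robot, +-25 degrees). The sleeve round the bar (38 x 38 mm, top 94 mm up) begins at x = 0; foot plate 10 mm thick, from x = -75 to +60 mm, 84 mm wide. Press it with 30 N at most, through the pin 60 N.
- hole_mark (a point): Point on the stand, on the bar's top, x = -40 mm, y = 0: nominal centre of the 11.5 mm round hole straight down through the bar. The bar has slipped along x, so the real hole lies up to 12 mm to either side along x (not measured; the bar stays there). Half-way down the hole a sprung ball sticks 3 mm in: pushing the pin past it takes about 2 to 6 N, all the way down.
- pin_grip (a point): Grip of the loose hitch pin (steel, about 0.15 kg), which stands upright in one of the block's holes. Axes: z up the pin, -x the side to which its loop points, y along the loop's hinge. The grip is square, 18 x 18 mm, flats across x and y, from 26 mm below to 18 mm above this point. Below it is a round collar, 24 mm across, 14 mm high.
- pin_collar (a point): Centre of the collar's underside on the hitch pin, 40 mm below its grip point; comes to sit on the bar's top. The loop's hinge lies 8 mm above it. From here the round shank, 10 mm across, goes 38 mm down.
- pin_tip (a point): Lower end of the hitch pin's shank, 78 mm below its grip point; the last 3 mm taper from 10 to 8 mm across.
- loop (a joint): Angle of the wire loop about its hinge on the pin's collar: 0 = level, pointing to the pin's -x; negative = raised (starts at -0.45 to -0.15; stays where put); positive = swung down, stop at 1.36. With the pin seated, the cross wire rides on the bar's rounded end from about 0.5, is stretched most at about 0.9 and past about 1.0 snaps by itself under the bar, to 1.15 or more. Takes about 4 to 10 N.
- loop_bar (a point): Middle of the loop's cross wire, 34.2 mm from the hinge, 4.4 mm thick, 72 mm long along the pin's y. It springs outward up to 7 mm, 2 N per mm. The side wires lie at y = +-17 mm (the bar passes between them); beyond them the cross wire sticks out as two 17 mm ears, to push on beside the bar. The bar's end, rounded in side view (radius 11 mm), lies 26 mm from the pin's axis.
- block: Fixed light wooden block, 50 x 156 x 45 mm (x, y, z), origin at the centre of its underside; two holes of 14 mm right through, at y = -42 and +42 mm. One holds the hitch pin, the other a plain pin without loop.
- spool: Bystander: wooden spool of white thread, 33 mm across, 40 mm tall.
- thimble: Bystander: small thimble, 19 mm across, 22 mm tall.
- folder: Bystander: flat bone folder, 142 x 25 x 4 mm.
- wax_cake: Bystander: round cake of wax, 45 mm across, 14 mm high.
- tape: Bystander: rolled measuring tape, 53 mm across, 16 mm high.
- rub_block: Bystander: grey abrasive block, 28 x 44 x 17 mm.
- plain_pin: Bystander: plain steel pin with a round knob and NO loop, standing in the other hole of the block; origin at the underside of its collar.

How it is judged:
By the outcome, as a careful person would: the job done as asked, in the order asked, and still so for the second after the job is handed in, with the robot touching nothing.
It also fails if it takes over 72 s, if anything falls off the work surface, if the arm or the gripper's body presses on something with over 40 N, if the wrist force passes 120 N, or if a joint passes its speed limit or range.

## Working session

There is one attempt and no reset: what is moved stays moved. The work goes in short steps, Python scripts to look and compute and a tool call to move; the robot and the scene stay as the last step left them, time stands still between calls to the robot, and variables do not carry over. Pictures are saved under pics/ and viewed, at most 10 in all, crops included, and the job is handed in when it is done.

Besides the shell and the picture viewer there is one more tool, called after ">>>" by a JSON object that holds its "name" and its "arguments", one argument or row to a line. apply_moves: Moves the arm, as the interface text tells. Its arguments: {"type":"object","properties":{"steps":{"type":"array","items":{"type":"number"}},"jaw":{"type":"number"},"newtons":{"type":"number"}},"required":["steps"]}

```bash
ls; mkdir -p pics
python3 - <<'E'
from rig import *
import cv2,numpy as np
for n in ["scene","top"]:
    im=get_image(n); cv2.imwrite(f"pics/{n}0.png",im[:,:,::-1])
    c=calibration(n); print(n,{k:np.round(v,4).tolist() for k,v in c.items()})
print(get_state())
E
```

```text
pics
scene {'fx': 454.9377, 'fy': 454.9377, 'cx': 322.7466, 'cy': 197.2617, 'k1': -0.0719, 'xyz': [0.1277, 0.3485, 0.8054], 'rotation': [-0.2901, -0.1111, 0.3523, 0.8828]}
top {'fx': 478.5166, 'fy': 478.5166, 'cx': 318.0532, 'cy': 194.5895, 'k1': -0.1139, 'xyz': [0.3511, -0.1903, 1.1767], 'rotation': [-0.6976, -0.063, 0.0681, 0.7105]}
{'clock': 0.1, 'qpos': array([ 1.11097385e+00,  2.76538038e-01,  1.50602238e+00,  2.11345530e-06,
        1.36070261e+00, -1.20994778e-01]), 'qd': array([-0.00022287, -0.00311008, -0.00269694, -0.00098032, -0.00097014,
       -0.00042422]), 'effort': array([ 1.36721763e-03, -4.17697513e+01, -2.46406120e+01, -7.15041551e-05,
        5.66784336e-03,  1.54019688e-05]), 'position': array([0.19090705, 0.5418758 , 0.23051631]), 'ee_rot': array([-2.40141545e-04,  1.68604780e-01,  9.85683383e-01, -7.99922347e-04]), 'contact_force': array([ 0.00444897, -0.53719532, -0.29731573]), 'moment': array([-0.01635932,  0.02555763,  0.00972964]), 'gripper_force': 0.0, 'width': 0.08524901128232763}
```

View pics/scene0.png

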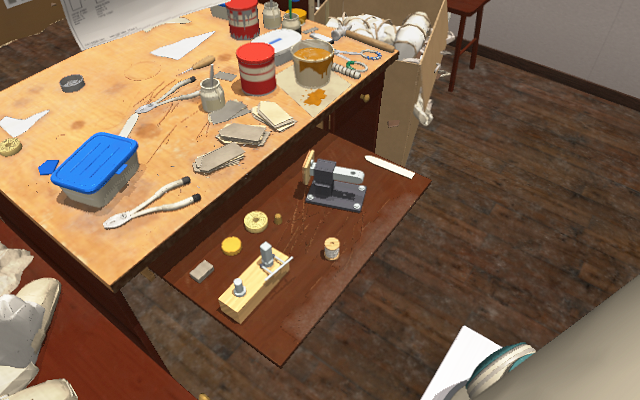

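View pics/top0.png

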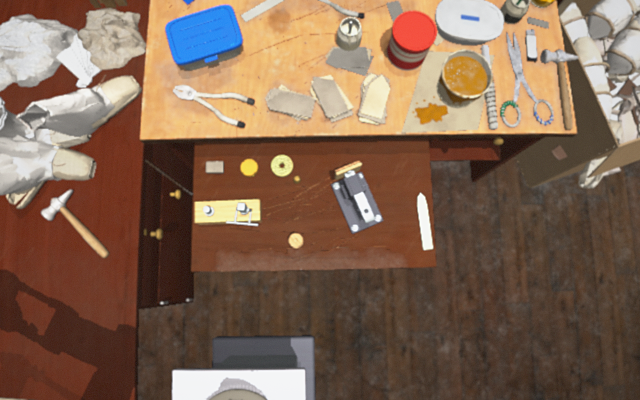

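The board holds the wooden block on the left (top view about 227,212) with the hitch pin in its right hole (242,208), its loop's cross wire at (241,223). The stand is at about (358,203), with its free end lower right. The desk overhangs behind. I'll zoom in.

```bash
cat > h.py <<'E'
from rig import *
import cv2,numpy as np
from scipy.spatial.transform import Rotation as R
def cal(n):
    c=calibration(n); q=np.array(c["rotation"]); return c,R.from_quat(q[[1,2,3,0]]).as_matrix()
def ray(n,u,v,cc=None):
    c,M=cc or cal(n)
    p=np.array([(u-c["cx"])/c["fx"],(v-c["cy"])/c["fy"]]);s=p.copy()
    for _ in range(20): s=p/(1+c["k1"]*(s@s))
    return np.array(c["xyz"]),M@np.array([s[0],-s[1],-1])
def onz(n,u,v,z,cc=None):
    o,d=ray(n,u,v,cc); return o+d*(z-o[2])/d[2]
def proj(n,P,cc=None):
    c,M=cc or cal(n); q=M.T@(np.array(P)-np.array(c["xyz"])); s=np.array([q[0],-q[1]])/-q[2]
    s=s*(1+c["k1"]*(s@s)); return np.array([c["cx"]+c["fx"]*s[0],c["cy"]+c["fy"]*s[1]])
def tri(obs):
    A=np.zeros((3,3));b=np.zeros(3)
    for n,u,v in obs:
        o,d=ray(n,u,v);d/=np.linalg.norm(d);Q=np.eye(3)-np.outer(d,d);A+=Q;b+=Q@o
    return np.linalg.solve(A,b)
E
python3 - <<'E'
from h import *
t=cv2.imread("pics/top0.png");s=cv2.imread("pics/scene0.png")
a=cv2.resize(t[150:260,185:295],(400,400),interpolation=cv2.INTER_CUBIC)
b=cv2.resize(t[150:240,320:390],(311,400)[:2],interpolation=cv2.INTER_CUBIC)
c=cv2.resize(s[225:325,210:310],(400,200*2),interpolation=cv2.INTER_CUBIC)
o=np.zeros((600,800,3),np.uint8)
def put(im,u0,v0,w,h,k,x,y): o[y:y+h*k,x:x+w*k]=cv2.resize(im[v0:v0+h,u0:u0+w],None,fx=k,fy=k,interpolation=cv2.INTER_CUBIC)
put(t,190,190,80,60,5,0,0)
put(t,325,155,70,60,5,400,0) if False else put(t,325,160,66,60+15,4,400,0)
put(s,215,235,80,60,5,0,300)
put(s,295,145,80,60,5,400,300)
cv2.imwrite("pics/c0.png",o)
for n,u,v,z in [("top",194,201,.045),("top",194,223,.045),("top",260,200,.045),("top",260,223,.045),("top",350,232,.01),("top",381,224,.01),("top",353,143,0),("top",193,142,0),("top",193,271,0),("top",436,267,0),("top",300,140,.3)]: print(u,v,onz(n,u,v,z).round(3))
E
```

```text
194 201 [0.553 0.099 0.045]
194 223 [0.5   0.098 0.045]
260 200 [ 0.553 -0.061  0.045]
260 223 [ 0.497 -0.061  0.045]
350 232 [ 0.476 -0.277  0.01 ]
381 224 [ 0.494 -0.354  0.01 ]
353 143 [ 0.705 -0.293  0.   ]
193 142 [0.716 0.118 0.   ]
193 271 [0.387 0.109 0.   ]
436 267 [ 0.386 -0.488  0.   ]
300 140 [ 0.622 -0.166  0.3  ]
```

View pics/c0.png

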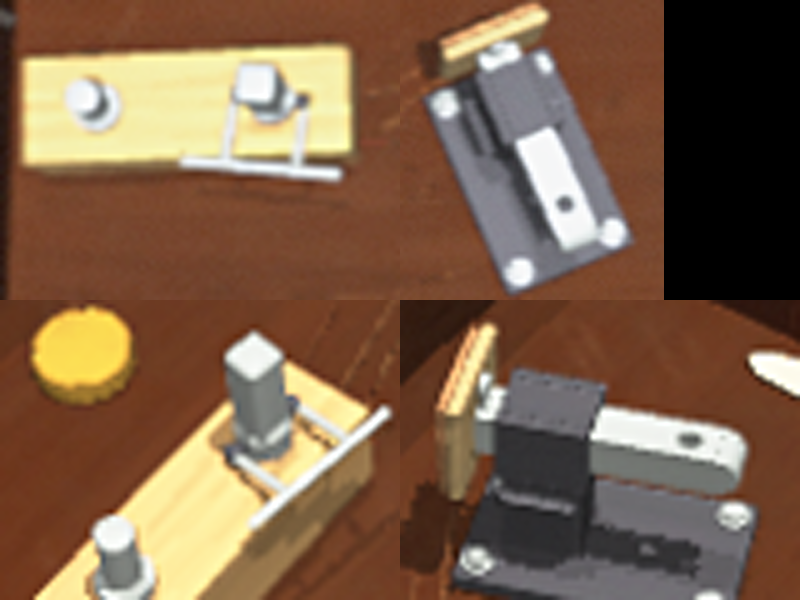

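Run:
```python
from h import *
T=lambda x,y:(190+x/5-.4,190+y/5-.4)
B=lambda x,y:(325+(x-400)/4-.4,160+y/4-.4)
SP=lambda x,y:(215+x/5-.4,235+(y-300)/5-.4)
SB=lambda x,y:(295+(x-400)/5-.4,145+(y-300)/5-.4)
pr=lambda l,v:print(l,np.round(v,4))
pr("desk corner",tri([("top",140,140),("scene",115,283)]))
ht=onz("top",*B(565,204),.086); hs=onz("scene",*SB(690,440),.086)
pr("hole top",ht);pr("hole scene",hs);pr("hole tri",tri([("top",*B(565,204)),("scene",*SB(690,440))]))
c=[onz("top",*B(*p),.01) for p in [(508,292),(633,240),(545,48),(427,97)]]
for p in c: pr("foot",p)
ctr=np.mean(c,0); ax=(c[2]+c[3]-c[0]-c[1])[:2]; pr("ang foot",np.degrees(np.arctan2(ax[1],ax[0])))
ax/=np.linalg.norm(ax); pr("org",ctr[:2]+7.5e-3*ax); pr("nominal",ctr[:2]+7.5e-3*ax-.04*ax)
L=[onz("top",*B(*p),.086) for p in [(515,140),(560,245),(550,128),(596,235)]]
for i in (0,2): d=L[i]-L[i+1]; pr("bar ang",np.degrees(np.arctan2(d[1],d[0])))
pr("pin top",onz("top",*T(258,84),.103));pr("pin scene",onz("scene",*SP(255,355),.103));pr("tri",tri([("top",*T(258,84)),("scene",*SP(255,355))]))
pr("ear L",tri([("top",*T(183,162)),("scene",*SP(252,522))]))
pr("ear R",tri([("top",*T(341,175)),("scene",*SP(388,412))]))
```

```text
desk corner [0.6858 0.213  0.1143]
hole top [ 0.5163 -0.3099  0.086 ]
hole scene [ 0.5151 -0.3069  0.086 ]
hole tri [ 0.5169 -0.3102  0.0824]
foot [ 0.474  -0.2813  0.01  ]
foot [ 0.5046 -0.3594  0.01  ]
foot [ 0.6268 -0.3094  0.01  ]
foot [ 0.5968 -0.2346  0.01  ]
ang foot 21.5448
org [ 0.5575 -0.2934]
nominal [ 0.5203 -0.3081]
bar ang 21.1614
bar ang 21.0548
pin top [ 0.5284 -0.0246  0.103 ]
pin scene [ 0.5275 -0.0207  0.103 ]
tri [ 0.5298 -0.0235  0.0981]
ear L [0.4996 0.0178 0.0591]
ear R [ 0.4926 -0.0567  0.0545]
```

>>> {"name": "apply_moves", "arguments": {
  "steps": [1.3,-2.4,0,-7,2.6,-4.7,0,-14,3.9,-7.1,0,-21,5.2,-9.4,0,-28,6.5,-11.8,0,-35,7.7,-14.1,0,-42,9,-16.5,0,-49,10.3,-18.8,0,-56],
  "jaw": 0
}}

```text
clock: 0.77
position: [0.2942, 0.3528, 0.231]
ee_rot: [0.0, 0.614, 0.789, -0.0]
contact_force: [0.6, 0.1, 0.5]
width: 0.085
gripper_force: 0.0
```

>>> {"name": "apply_moves", "arguments": {
  "steps": [1.3,-2.4,0,-7,2.6,-4.7,0,-14,3.9,-7.1,0,-21,5.2,-9.4,0,-28,6.5,-11.8,0,-35,7.7,-14.1,0,-42,9,-16.5,0,-49,10.3,-18.8,0,-56]
}}

```text
clock: 1.43
position: [0.3971, 0.165, 0.2311]
ee_rot: [-0.0, 0.913, 0.409, -0.0]
contact_force: [0.5, -0.4, 0.1]
width: 0.0853
gripper_force: 0.0
```

>>> {"name": "apply_moves", "arguments": {
  "steps": [1.3,-2.4,0,-7,2.6,-4.7,0,-14,3.9,-7.1,0,-21,5.2,-9.4,0,-28,6.5,-11.8,0,-35,7.7,-14.1,0,-42,9,-16.5,0,-49,10.3,-18.8,0,-54]
}}

```text
clock: 2.1
position: [0.5002, -0.023, 0.2309]
ee_rot: [-0.0, 0.999, -0.05, -0.0]
contact_force: [0.4, 0.7, -0.8]
width: 0.0855
gripper_force: 0.0
```

Run:
```python
from h import *
s=get_state();print(s["position"],s["qpos"].round(2),s["ee_rot"].round(4))
M=R.from_quat(s["ee_rot"][[1,2,3,0]]).as_matrix();print(np.degrees(np.arctan2(M[1,1],M[0,1])))
im=get_image("wrist");cv2.imwrite("pics/w1.png",im[:,:,::-1]);c=calibration("wrist");print(c,proj("wrist",[.5284,-.0235,.103]))
```

```text
[ 0.50022192 -0.02300048  0.23094693] [-0.18  0.16  1.66 -0.    1.32  1.49] [-0.000e+00  9.987e-01 -5.010e-02 -4.000e-04]
-95.74736716165116
{'fx': 330.3711977074365, 'fy': 330.3711977074365, 'cx': 321.69938947796595, 'cy': 196.53631611933622, 'k1': -0.05198145572244529, 'xyz': array([ 0.58090816, -0.03451961,  0.37385793]), 'rotation': array([-0.66130866,  0.10412653, -0.11158149,  0.73442365])} [313.30973168 159.46227413]
```

View pics/w1.png

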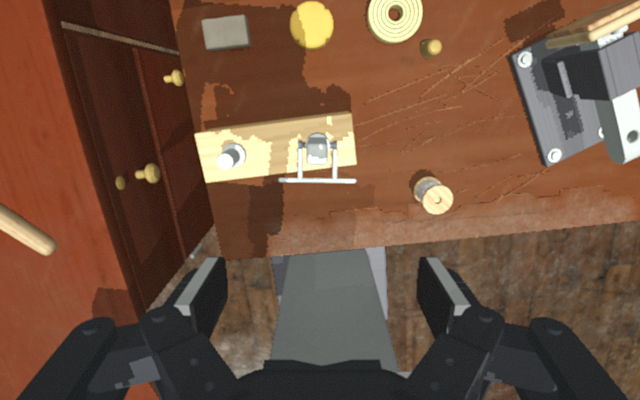

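The wrist view shows the pin's head at about (317,147) and the loop's cross wire from (280,181) to (355,181). The stand with its hole is at the right (632,136). I'll take a closer crop to refine this.

Run:
```python
import cv2
i=cv2.imread("pics/w1.png")[120:195,265:365];cv2.imwrite("pics/c1.png",cv2.resize(i,None,fx=8,fy=8,interpolation=cv2.INTER_CUBIC))
```

```text
(no output)
```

View pics/c1.png

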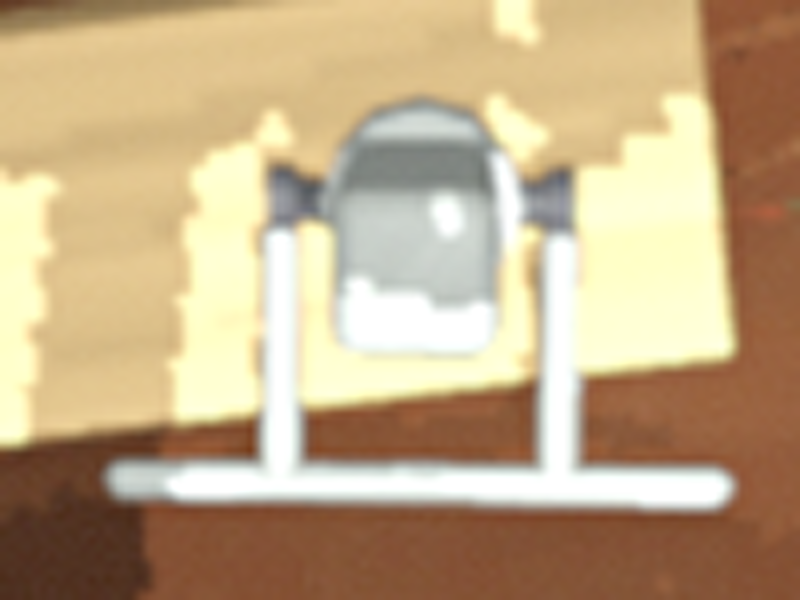

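The crop shows the head's top square centred at about (417,270), the hinges at (285,195) and (555,195), and the cross wire ends at (108,480) and (735,488).

Run:
```python
from h import *
W=lambda x,y:(265+x/8-.45,120+y/8-.45)
pr=lambda l,v:print(l,np.round(v,4))
pr("head",onz("wrist",*W(417,270),.103))
o,e=W(417,270),None
pr("tri3",tri([("wrist",*W(417,270)),("top",241.2,206.4),("scene",265.6,245.6)]))
a=onz("wrist",*W(285,195),.053);b=onz("wrist",*W(555,195),.053);pr("hinge",(a+b)/2);pr("hy",np.degrees(np.arctan2(*(a-b)[[0,1]])))
for z in(.055,.06,.065):
  a=onz("wrist",*W(108,480),z);b=onz("wrist",*W(735,488),z);pr("wire",[*((a+b)/2),np.linalg.norm(a-b),np.degrees(np.arctan2(*(a-b)[[0,1]]))])
h=onz("wrist",632.,136.,.086);pr("hole",h)
```

```text
head [ 0.5332 -0.0268  0.103 ]
tri3 [ 0.5311 -0.0249  0.0955]
hinge [ 0.5335 -0.0268  0.053 ]
hy 6.0092
wire [ 0.498  -0.0232  0.055   0.0782  6.7897]
wire [ 0.4993 -0.0233  0.06    0.0769  6.7897]
wire [ 0.5006 -0.0235  0.065   0.0757  6.7897]
hole [ 0.518  -0.3148  0.086 ]
```

>>> {"name": "apply_moves", "arguments": {
  "steps": [3.2,-0.3,0,0,3.2,-0.3,-3,0,3.2,-0.3,-6,0,3.2,-0.3,-9,0,3.2,-0.3,-12,0,3.2,-0.3,-14,0,3.2,-0.3,-15.5,0,3.2,-0.3,-16.3,0]
}}

```text
clock: 2.82
position: [0.5302, -0.0242, 0.0658]
ee_rot: [-0.0, 0.999, -0.047, -0.002]
contact_force: [0.2, 0.7, -0.4]
width: 0.0854
gripper_force: 0.0
```

Run:
```python
from h import *
im=get_image("wrist");s=get_state();print(s["position"],s["contact_force"])
cv2.imwrite("pics/w2.png",im[:,:,::-1])
for P in ([.532,-.026,.103],[.533,-.0268,.053]): print(proj("wrist",P))
```

```text
[ 0.53003834 -0.02419555  0.06541092] [-0.1787606  -0.02840071 -0.16994613]
[326.4163925  304.47318736]
[326.45690052 243.00983201]
```

View pics/w2.png

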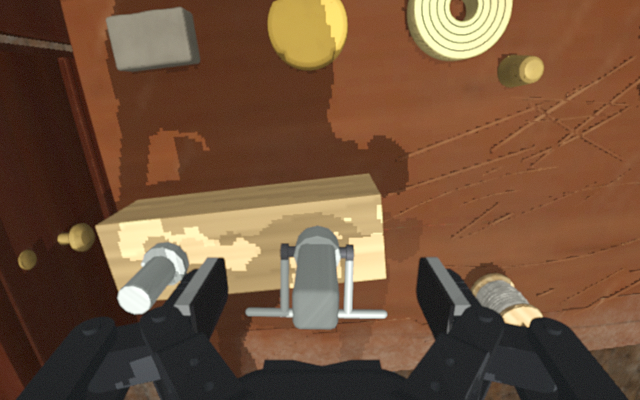

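The gripper straddles the pin. The hinge is at (318,252), the top of the head has its near edge at about (316,328), and the finger pads are centred on column 322.

Run:
```python
from h import *
for z in (.053,): 
  a=onz("wrist",287,252,z);b=onz("wrist",348,252,z);print(a,b,(a+b)/2,np.degrees(np.arctan2(*(a-b)[[0,1]])),np.linalg.norm(a-b))
for p in((295,328),(337,328)):print(onz("wrist",*p,.103))
a=onz("wrist",246,312,.06);b=onz("wrist",387,314,.06);print(a,b,(a+b)/2,np.linalg.norm(a-b))
s=get_state();print(s["position"]);M=R.from_quat(s["ee_rot"][[1,2,3,0]]).as_matrix();print(np.degrees(np.arctan2(M[1,1],M[0,1])));print(M[:,2])
# pixel of grasp axis
print(proj("wrist",s["position"]),proj("wrist",s["position"]+[0,0,.037]))
```

```text
[ 0.52975152 -0.00582416  0.053     ] [ 0.5267704  -0.03753663  0.053     ] [ 0.52826096 -0.0216804   0.053     ] 5.3702977563581165 0.03185227861166942
[ 0.52230734 -0.01293169  0.103     ]
[ 0.52079539 -0.02911212  0.103     ]
[0.49961603 0.01959116 0.06      ] [ 0.49127324 -0.05564328  0.06      ] [ 0.49544463 -0.01802606  0.06      ] 0.07569558769211432
[ 0.53003834 -0.02419555  0.06541092]
-95.39208675512042
[-5.55010684e-03  9.40071888e-04 -9.99984156e-01]
[322.0028777  260.31358965] [322.11677158 308.21432639]
```

>>> {"name": "apply_moves", "arguments": {
  "steps": [0,0.2,0,0,0,0.2,0,0,0,0.2,0,0]
}}

```text
clock: 3.12
position: [0.5331, -0.0226, 0.0696]
ee_rot: [0.0, 0.999, -0.047, 0.001]
contact_force: [-0.6, 0.6, 1.1]
width: 0.0854
gripper_force: 0.0
```

>>> {"name": "apply_moves", "arguments": {
  "steps": [0,0,0,0,0,0,0,0,0,0,0,0,0,0,0,0,0,0,0,0,0,0,0,0,0,0,0,0,0,0,0,0],
  "jaw": 255,
  "newtons": 40
}}

```text
clock: 3.78
position: [0.5323, -0.0227, 0.0685]
ee_rot: [0.0, 0.999, -0.047, 0.0]
contact_force: [-0.8, -0.4, 1.8]
width: 0.0173
gripper_force: 42.6
```

>>> {"name": "apply_moves", "arguments": {
  "steps": [0,0,0,0,0,0,0,0,0,0,0,0],
  "newtons": 70
}}

```text
clock: 4.03
position: [0.5322, -0.0227, 0.0685]
ee_rot: [0.0, 0.999, -0.047, 0.0]
contact_force: [-0.5, -0.1, 2.9]
width: 0.0172
gripper_force: 68.1
```

>>> {"name": "apply_moves", "arguments": {
  "steps": [0,0,0.5,0,0,0,1.2,0,0,0,2.5,0,0,0,4,0,0,0,6,0,0,0,8,0,0,0,9.5,0,0,0,10,0]
}}

```text
clock: 4.7
position: [0.5335, -0.0229, 0.1711]
ee_rot: [0.0, 0.999, -0.047, 0.002]
contact_force: [-0.5, -1.6, -1.8]
width: 0.017
gripper_force: 68.2
```

>>> {"name": "apply_moves", "arguments": {
  "steps": [0,-3,0,4,0,-6.5,0,8,0,-10,0,12,0,-13,0,16,0,-16.5,0,20,0,-19.5,0,24,-0.3,-22,0,27,-0.3,-22,0,27]
}}

```text
clock: 5.37
position: [0.5286, -0.2478, 0.1674]
ee_rot: [0.002, 0.983, 0.186, -0.001]
contact_force: [-0.8, -0.9, -1.1]
width: 0.0173
gripper_force: 68.8
```

Run:
```python
from h import *
im=get_image("wrist");s=get_state();print(s["position"],s["contact_force"],s["width"],s["qpos"].round(2))
M=R.from_quat(s["ee_rot"][[1,2,3,0]]).as_matrix();print(np.degrees(np.arctan2(M[1,1],M[0,1])),M[:,2])
cv2.imwrite("pics/w3.png",im[:,:,::-1]);c=cal("wrist");print(c)
import pickle;pickle.dump(c,open("w3.pkl","wb"))
p=s["position"]
for d in (.019,-.021,-.059):print(proj("wrist",p+[0,0,d],c))
print(proj("wrist",[.516,-.31,.086],c))
for n in("top","scene"): cv2.imwrite(f"pics/{n}3.png",get_image(n)[:,:,::-1]); print(n,proj(n,p+[0,0,.037]),proj(n,p+[0,0,-.059]))
```

```text
[ 0.5285103  -0.24495377  0.16736203] [ 0.90373901  0.65648409 -1.11527995] 0.01701757747763806 [-0.55  0.33  1.59 -0.    1.22  0.64]
-68.62388903649253 [-1.16895810e-03  6.09514225e-05 -9.99999315e-01]
({'fx': 330.3711977074365, 'fy': 330.3711977074365, 'cx': 321.69938947796595, 'cy': 196.53631611933622, 'k1': -0.05198145572244529, 'xyz': array([ 0.60139268, -0.21611953,  0.31003691]), 'rotation': array([ 0.81606129, -0.12811781,  0.08701634, -0.55682848])}, array([[ 3.64740392e-01,  8.86515653e-01,  2.84700622e-01],
       [-9.31109023e-01,  3.47055731e-01,  1.12197620e-01],
       [ 6.57963403e-04, -3.06010322e-01,  9.52027967e-01]]))
[322.12518237 281.95502358]
[321.98754757 241.56719951]
[321.90123247 216.27043707]
[396.11980431 249.21744288]
top [340.2393028  196.63546856] [338.07110224 204.28509592]
scene [333.56459744 144.63180836] [332.46065848 178.30351322]
```

View pics/w3.png

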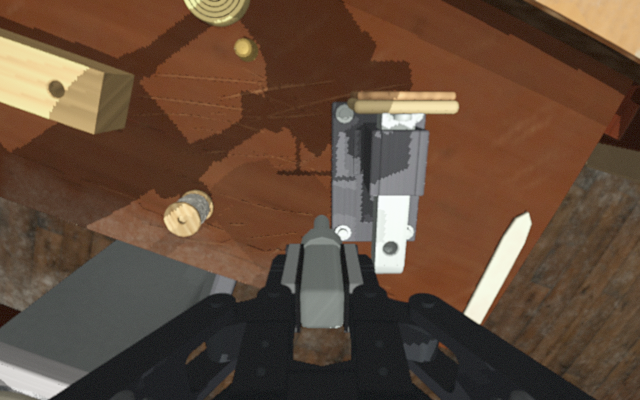

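The wrist view shows the bar nearly vertical in the image, with the hole clearly visible at about (390,247). The shank tip of the held pin ends near (320,216). I'll measure both by masks.

Run:
```python
from h import *
import pickle;c=pickle.load(open("w3.pkl","rb"))
i=cv2.imread("pics/w3.png");g=cv2.cvtColor(i,6)
m=(g[236:262,378:404]<110).astype(np.uint8)
n,l,st,ce=cv2.connectedComponentsWithStats(m)
print([(st[k].tolist(),(ce[k]+[378,236]).round(2).tolist()) for k in range(1,n)])
hu,hv=378+12.5,247
best=min(range(1,n),key=lambda k:np.hypot(*(ce[k]+[378,236]-[hu,hv])));h=ce[best]+[378,236]
print("hole",onz("wrist",*h,.086,c))
# bar edges
for v in (205,220,235,262):
    r=g[v,365:425].astype(int);print(v,365+np.argmax(np.diff(r)),365+np.argmin(np.diff(r)),)
print(g[208:246:2,304:340:2])
hs=cv2.cvtColor(i,cv2.COLOR_BGR2HSV)[...,1];print(hs[208:246:2,304:340:2])
```

```text
[([6, 6, 13, 12, 80], [391.28, 246.41])]
hole [ 0.51679678 -0.30557301  0.086     ]
205 377 408
220 376 407
235 375 412
262 374 404
[[ 76  74  77  73  81  77  80  77  81  77  78  76  81  73  95 131 128 126]
 [ 72  75  74  73  76  80  78  75  75  77  78  79  77  67  93 129 128 125]
 [ 76  67  73  74  75  73  77  74  77  76  79  76  76  69  95 129 128 126]
 [ 90  83  87  86  77  70  73  73  80  83  76  72  88  79  94 136 138 142]
 [ 71  71  71  75  75  70  79  95 106 105 100  87  85  65 105 143 143 141]
 [ 74  74  73  70  74  78  95  99 102 104 101  98  87  69 105 144 143 141]
 [ 78  76  74  75  72  84  99 100 103 104 103  99  90  70 107 146 144 140]
 [ 79  78  76  75  71  88  96  99 102 106 102  99  94  71 105 144 143 141]
 [ 78  75  78  78  74  90  97 102 103 103 103 100  94  71 104 147 143 134]
 [ 76  75  77  75  76  88  97  99 103  95 103  99  97  59 108 143 131 176]
 [ 75  76  73  79  83  96  99 103 101 102 101  98 101  73  98 114 190 254]
 [ 76  75  78  94 101 103 102 103 104 103 104 105 103 100 102 104 245 215]
 [ 74  76  97 101 100 105 104 104 103 104 101 103 102 103 100 114 23
[... 1183 characters left out ...]
 13 137  11  10   8   6]
 [156 161 167 143 113  16  10  17  12  10  12  13  13  90   5   7   8   3]
 [154 162 139  18  15  12  12   7  14  10  12  14  12   8  15  12   7   8]
 [165 146  23  15  13  12  12  14  15  10  12  15  10  10  15  11   5   8]
 [124  16  13  15  12  15  12  14  15  12  12  15  13  12  12  18  11   7]
 [ 13  18  12  10  15  12  15  12  12  11  12  12  17  10  12  10  11  10]
 [ 13  10  12  12   7  13  13  12  12  10  12  11  10  11  12  10  10  16]
 [ 13  12   7  11  11   9  11   9  12  13   9  11  12  11  12  15  10  16]
 [ 13   9  11   9  12  11  10  14  11  12   9  11  11  12  11  11  10  15]
 [ 15   9   9  10   8  10  10  12  12  16  15  16  10  10  10  10  11  10]]
```

```bash
cat > m.py <<'E'
from h import *
c=cal("wrist");im=get_image("wrist");s=get_state();p=s["position"]
M=R.from_quat(s["ee_rot"][[1,2,3,0]]).as_matrix();print("tcp",p.round(4),"ydir",np.degrees(np.arctan2(M[1,1],M[0,1])).round(2),"F",s["contact_force"].round(1))
g=cv2.cvtColor(im,cv2.COLOR_RGB2GRAY);S=cv2.cvtColor(im,cv2.COLOR_RGB2HSV)[...,1]
import sys;dz=float(sys.argv[1]) if len(sys.argv)>1 else .0615
# tip silhouette
tz=p[2]-dz;u0,v0=proj("wrist",p-[0,0,dz],c);u0=int(u0);v0=int(v0)
rows=[v for v in range(v0-12,v0+14) if (S[v,u0-4:u0+5]<60).mean()>.8];vt=rows[0]
us=[u for v in range(vt+6,vt+10) for u in range(u0-12,u0+13) if S[v,u]<60];print("tip px",np.mean(us),vt,len(us)/4)
e=onz("wrist",np.mean(us)+0,vt-.5,tz,c);f=M[:,0]*np.sign(M[0,0]);tip=e-.004*f;print("tip",tip.round(4),"rel tcp",(tip-p).round(4))
# bar: bright low-sat blob, hole inside
hu,hv=proj("wrist",[.5165,-.308,.086],c).astype(int);r=22
x0,y0=hu-r,hv-r;m=(g[y0:y0+2*r,x0:x0+2*r]<115).astype(np.uint8)
n,l,st,ce=cv2.connectedComponentsWithStats(m)
ok=[k for k in range(1,n) if 50<st[k,4]<220 and st[k,2]<18]
for k in ok:
  h=onz("wrist",*(ce[k]+[x0,y0]),.086,c);print("hole",h.round(4),st[k,4],"hole-tip cm",((h-tip)*100).round(2))
cv2.imwrite("pics/m%.2f.png"%s["clock"],im[:,:,::-1])
def edge(v,sg):
  r=g[v,hu-25:hu+26].astype(int); d=sg*np.diff(r); return hu-25+np.argmax(d)+.5
L=np.array([onz("wrist",edge(v,1),v,.086,c) for v in range(hv-35,hv-14)])
d=np.polyfit(L[:,0],L[:,1],1);print("bar ang",np.degrees(np.arctan(d[0])),np.std(L[:,1]-np.polyval(d,L[:,0])))
E
python3 m.py
```

```text
tcp [ 0.5286 -0.2416  0.1677] ydir -68.43 F [-0.  -0.5 -2.4]
tip px 321.0 216 15.0
tip [ 0.5242 -0.2431  0.1062] rel tcp [-0.0044 -0.0015 -0.0615]
hole [ 0.5151 -0.324   0.086 ] 165 hole-tip cm [-0.91 -8.09 -2.02]
hole [ 0.5166 -0.3087  0.086 ] 90 hole-tip cm [-0.76 -6.57 -2.02]
bar ang 21.14684600032135 0.00020048164292217955
```

>>> {"name": "apply_moves", "arguments": {
  "steps": [-0.2,-1.5,0,0,-0.4,-3,0,0,-0.5,-4.5,0,-0.2,-0.7,-5.8,-0.3,-0.3,-0.75,-6.6,-0.7,-0.3,-0.75,-6.6,-1,-0.3,-0.75,-6.6,-1,-0.3,-0.75,-6.6,-1,-0.3]
}}

```text
clock: 6.23
position: [0.5212, -0.3081, 0.1577]
ee_rot: [-0.001, 0.983, 0.185, -0.0]
contact_force: [0.7, -0.1, -1.8]
width: 0.0171
gripper_force: 68.8
```

>>> {"name": "apply_moves", "arguments": {
  "steps": [0,0,0,0,0,0,0,0,0,0,0,0]
}}

```text
clock: 6.48
position: [0.5218, -0.3082, 0.1586]
ee_rot: [0.0, 0.983, 0.185, 0.0]
contact_force: [-0.7, -0.1, -1.8]
width: 0.0172
gripper_force: 68.8
```

```bash
python3 m.py; f=$(ls -t pics/m*.png|head -1); echo $f
python3 - <<'E'
import cv2
i=cv2.imread("$f")[150:300,240:400];w=cv2.resize(i,None,fx=4,fy=4,interpolation=2)
j=cv2.imread("pics/scene0.png")
cv2.imwrite("pics/c2.png",w)
E
```

```text
tcp [ 0.5218 -0.3082  0.1586] ydir -68.67 F [ 0.3 -0.1 -1.6]
tip px 321.0 203 25.0
tip [ 0.5261 -0.306   0.0971] rel tcp [ 0.0042  0.0023 -0.0615]
bar ang 76.28624934123066 0.005956921330190342
pics/m6.53.png
```

View pics/c2.png

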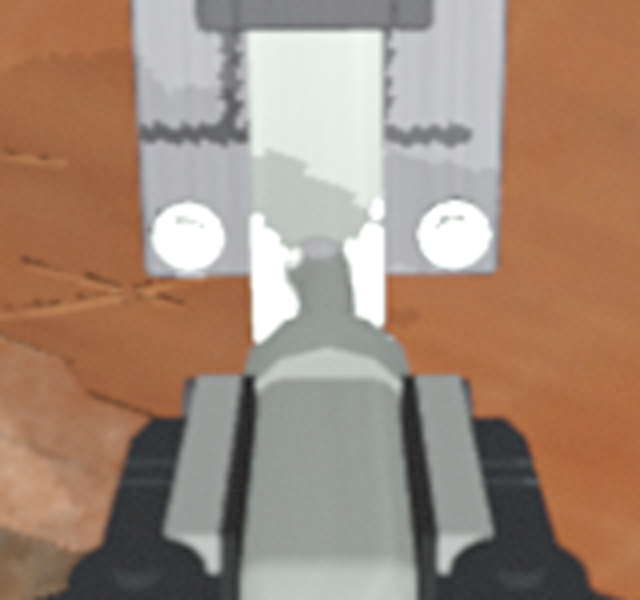

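The tip hovers over the bar. The hole's far rim shows as a light ellipse just beyond the tip at crop (320,240), i.e. (320,210). The shank's centre is about 1 mm to the image right of the bar's centre line.

Run:
```python
from h import *
c=cal("wrist");f=np.array([np.cos(np.radians(21.2)),np.sin(np.radians(21.2)),0])
e=onz("wrist",320,209.3,.086,c);print("hole from rim",e-.00575*f)
a=onz("wrist",240+250/4-.4,200,.086,c);b=onz("wrist",240+385/4-.4,200,.086,c);print("bar c",(a+b)/2,np.linalg.norm(a-b))
l=np.array([-f[1],f[0],0])
h=np.array([.5166,-.3087,.086]);t=get_state()["position"]
print("lat of tcp vs bar",(t-(a+b)/2)@l*1e3,"hole vs bar",(h-(a+b)/2)@l*1e3,"along tcp-hole",(t-h)@f*1e3)
# tip end far edge at crop v~255
print("tip",onz("wrist",320.7,150+255/4,.0971,c)-.004*f)
```

```text
hole from rim [ 0.51601126 -0.3091887   0.086     ]
bar c [ 0.52744468 -0.30399281  0.086     ] 0.02318096995520703
lat of tcp vs bar -1.9249978875526488 hole vs bar -0.46691803239265106 along tcp-hole 5.041467137407484
tip [ 0.51866855 -0.30869285  0.0971    ]
```

>>> {"name": "apply_moves", "arguments": {
  "steps": [-0.17,0.03,0,0,-0.17,0.03,-0.3,0,-0.17,0.03,-0.6,0,-0.17,0.03,-0.8,0,-0.17,0.03,-1,0,-0.17,0.03,-1.1,0,-0.17,0.03,-1.2,0,-0.17,0.03,-1.2,0]
}}

```text
clock: 7.2
position: [0.5198, -0.3083, 0.146]
ee_rot: [-0.0, 0.983, 0.185, -0.0]
contact_force: [-0.2, 1.1, -2.3]
width: 0.0171
gripper_force: 68.8
```

>>> {"name": "apply_moves", "arguments": {
  "steps": [0,0,-0.1,0,0,0,-0.2,0,0,0,-0.2,0]
}}

```text
clock: 7.45
position: [0.5198, -0.3083, 0.1442]
ee_rot: [-0.0, 0.983, 0.185, -0.0]
contact_force: [0.3, 0.3, -2.4]
width: 0.0173
gripper_force: 68.8
```

>>> {"name": "apply_moves", "arguments": {
  "steps": [0,0,-0.1,0,0,0,-0.2,0,0,0,-0.3,0,0,0,-0.3,0]
}}

```text
clock: 7.78
position: [0.5199, -0.3083, 0.141]
ee_rot: [-0.0, 0.983, 0.185, -0.0]
contact_force: [-1.6, -0.4, -1.4]
width: 0.0174
gripper_force: 68.8
```

>>> {"name": "apply_moves", "arguments": {
  "steps": [0,0,-0.1,0,0,0,-0.2,0,0,0,-0.3,0,0,0,-0.3,0]
}}

```text
clock: 8.12
position: [0.5198, -0.3083, 0.1381]
ee_rot: [-0.0, 0.983, 0.185, -0.0]
contact_force: [-0.4, 1.3, -2.2]
width: 0.017
gripper_force: 68.8
```

>>> {"name": "apply_moves", "arguments": {
  "steps": [0,0,-0.1,0,0,0,-0.2,0,0,0,-0.3,0,0,0,-0.4,0,0,0,-0.4,0]
}}

```text
clock: 8.53
position: [0.5198, -0.3085, 0.1343]
ee_rot: [0.0, 0.983, 0.185, -0.0]
contact_force: [-1.4, -0.1, -0.6]
width: 0.0173
gripper_force: 69.1
```

>>> {"name": "apply_moves", "arguments": {
  "steps": [0,0,-0.1,0,0,0,-0.2,0,0,0,-0.3,0,0,0,-0.4,0,0,0,-0.4,0]
}}

```text
clock: 8.95
position: [0.5198, -0.3084, 0.13]
ee_rot: [0.0, 0.983, 0.185, -0.0]
contact_force: [-2.0, -0.4, 0.2]
width: 0.0171
gripper_force: 69.2
```

>>> {"name": "apply_moves", "arguments": {
  "steps": [0,0,-0.2,0,0,0,-0.4,0,0,0,-0.6,0,0,0,-0.8,0,0,0,-1,0,0,0,-1.2,0,0,0,-1.4,0,0,0,-1.4,0]
}}

```text
clock: 9.62
position: [0.5198, -0.3083, 0.1156]
ee_rot: [-0.0, 0.983, 0.185, -0.0]
contact_force: [-1.4, -0.9, -0.5]
width: 0.0171
gripper_force: 69.0
```

>>> {"name": "apply_moves", "arguments": {
  "steps": [0,0,-0.1,0,0,0,-0.2,0,0,0,-0.3,0,0,0,-0.4,0,0,0,-0.4,0]
}}

```text
clock: 10.03
position: [0.5198, -0.3083, 0.112]
ee_rot: [-0.0, 0.983, 0.185, -0.0]
contact_force: [-1.8, -0.0, 0.6]
width: 0.0171
gripper_force: 69.1
```

>>> {"name": "apply_moves", "arguments": {
  "steps": [0,0,-0.1,0,0,0,-0.2,0,0,0,-0.2,0]
}}

```text
clock: 10.28
position: [0.5198, -0.3083, 0.11]
ee_rot: [-0.0, 0.983, 0.185, -0.0]
contact_force: [-2.3, -0.0, -0.4]
width: 0.0172
gripper_force: 69.2
```

>>> {"name": "apply_moves", "arguments": {
  "steps": [0,0,-0.1,0,0,0,-0.15,0,0,0,-0.15,0]
}}

```text
clock: 10.53
position: [0.5199, -0.3083, 0.1095]
ee_rot: [0.0, 0.983, 0.185, 0.0]
contact_force: [-4.1, 1.1, 5.0]
width: 0.0171
gripper_force: 69.8
```

>>> {"name": "apply_moves", "arguments": {
  "steps": [0,0,-0.1,0,0,0,-0.1,0,0,0,-0.1,0]
}}

```text
clock: 10.78
position: [0.5199, -0.3083, 0.1095]
ee_rot: [0.0, 0.983, 0.185, 0.0]
contact_force: [-4.5, 1.5, 10.1]
width: 0.0172
gripper_force: 70.5
```

>>> {"name": "apply_moves", "arguments": {
  "steps": [0,0,0.1,0,0,0,0.2,0,0,0,0.2,0,0,0,0.2,0]
}}

```text
clock: 11.12
position: [0.5198, -0.3083, 0.1095]
ee_rot: [-0.0, 0.983, 0.185, -0.0]
contact_force: [-2.2, -0.8, 0.4]
width: 0.0169
gripper_force: 69.2
```

>>> {"name": "apply_moves", "arguments": {
  "steps": [0,0,0,0,0,0,0,0,0,0,0,0,0,0,0,0,0,0,0,0,0,0,0,0,0,0,0,0,0,0,0,0],
  "jaw": 0
}}

```text
clock: 11.78
position: [0.52, -0.3084, 0.1098]
ee_rot: [0.0, 0.983, 0.185, 0.0]
contact_force: [0.4, 0.4, 0.7]
width: 0.0854
gripper_force: 0.0
```

>>> {"name": "apply_moves", "arguments": {
  "steps": [0,0,0.5,0,0,0,1.5,0,0,0,3,0,0,0,5,0,0,0,6.5,0,0,0,7.5,0,-1,0,7.5,5,-3,0,7.5,10]
}}

```text
clock: 12.45
position: [0.492, -0.3091, 0.1864]
ee_rot: [0.002, 0.962, 0.272, 0.002]
contact_force: [0.7, -0.5, 0.5]
width: 0.0854
gripper_force: 0.0
```

>>> {"name": "apply_moves", "arguments": {
  "steps": [-2,0,0,7,-4,0,0,14,-6,0,0,21,-6,0,0,28,-6,0,0,35,-6,0,0,42,-6,0,0,49,-6,0,0,56]
}}

```text
clock: 13.12
position: [0.4299, -0.3084, 0.1854]
ee_rot: [0.0, 0.722, 0.692, 0.0]
contact_force: [0.2, 0.3, -0.0]
width: 0.0855
gripper_force: 0.0
```

>>> {"name": "apply_moves", "arguments": {
  "steps": [0,0,0,7,0,0,0,14,0,0,0,21,0,0,0,24,0,0,0,24,0,0,0,24]
}}

```text
clock: 13.62
position: [0.4299, -0.3084, 0.1852]
ee_rot: [0.0, 0.565, 0.825, 0.0]
contact_force: [-0.1, -0.6, 0.3]
width: 0.0854
gripper_force: 0.0
```

Run:
```python
from h import *
s=get_state();M=R.from_quat(s["ee_rot"][[1,2,3,0]]).as_matrix();print(s["position"],np.degrees(np.arctan2(M[1,1],M[0,1])),s["width"],s["qpos"].round(2))
o=np.zeros((560,800,3),np.uint8)
w=get_image("wrist")[:,:,::-1];t=get_image("top")[:,:,::-1];c=get_image("scene")[:,:,::-1]
for n,i in(("w4",w),("t4",t),("s4",c)):cv2.imwrite(f"pics/{n}.png",i)
o[:250,:400]=cv2.resize(w,(400,250))
o[:300,400:]=cv2.resize(t[155:230,320:420],None,fx=4,fy=4,interpolation=2)
o[300:,400:]=cv2.resize(c[130:195,285:385],None,fx=4,fy=4,interpolation=2)
cv2.imwrite("pics/c4.png",o)
```

```text
[ 0.4299339  -0.30837346  0.18522037] 21.19736274536004 0.08541996655665729 [-0.75  0.24  1.68  0.    1.23 -1.12]
```

View pics/c4.png

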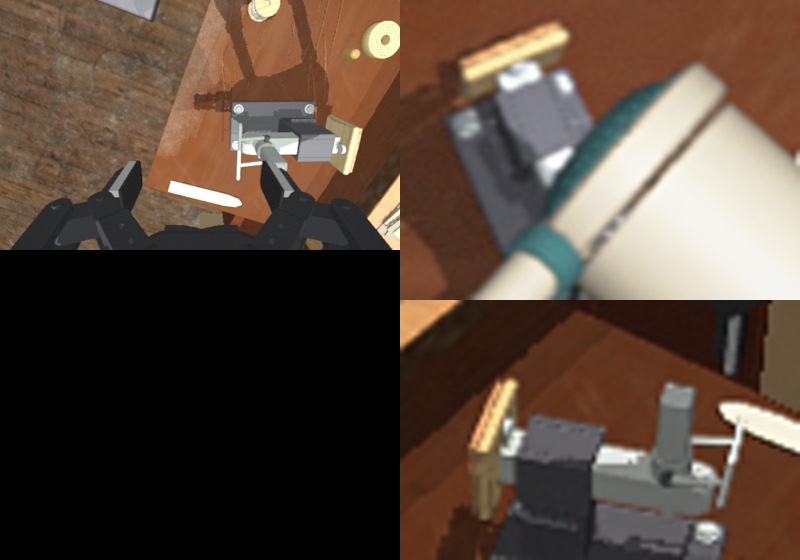

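The pin is seated with its loop open towards the free end. In the scene view the cross wire runs from (371,160) to (365,181), and in the wrist view from about (384,195) to (384,288).

Run:
```python
from h import *
f=np.array([np.cos(np.radians(21.3)),np.sin(np.radians(21.3)),0]);l=np.array([-f[1],f[0],0]);P=np.array([.5163,-.309,0])
i=cv2.cvtColor(cv2.imread("pics/w4.png"),6)
loc=lambda X:np.round([(X-P)@f*1e3,(X-P)@l*1e3,X[2]*1e3],1)
print(loc(tri([("wrist",384,196),("scene",365.1,180.3)])),loc(tri([("wrist",384,287),("scene",370.8,159.8)])))
for z in(.097,.104): print(loc(onz("wrist",384,196,z)),loc(onz("wrist",384,287,z)))
s=get_state()["position"];print("tool",loc(s))
# finger tip near: pixels of right finger tip, half-scale (270,163) -> full
for z in(.198,):
  print("tip L inner",loc(onz("wrist",2*140,2*162,z)),"tip R",loc(onz("wrist",2*262,2*165,z)),loc(onz("wrist",2*278,2*162,z)))
```

```text
[-35.6  39.2 105.2] [-32.2 -38.8  98.9]
[-34.3  36.6  97. ] [-29.7 -40.9  97. ]
[-35.7  38.8 104. ] [-31.2 -36.3 104. ]
tool [-80.2  32.  185. ]
tip L inner [-100.1    5.1  198. ] tip R [ 19.2  -0.3 198. ] [ 35.1   2.7 198. ]
```

>>> {"name": "apply_moves", "arguments": {
  "steps": [0,0,-2.5,0,0,0,-5,0,0,0,-7,0,0,0,-8.5,0,0,0,-9,0,0,0,-9,0]
}}

```text
clock: 14.27
position: [0.4292, -0.3077, 0.0936]
ee_rot: [-0.001, 0.565, 0.825, 0.0]
contact_force: [-0.0, -0.9, -0.4]
width: 0.0856
gripper_force: 0.0
```

>>> {"name": "apply_moves", "arguments": {
  "steps": [0,0,-0.3,0,0,0,-0.6,0,0,0,-0.9,0,0,0,-1.2,0,0,0,-1.5,0,0,0,-1.5,0]
}}

```text
clock: 14.77
position: [0.4297, -0.3082, 0.0794]
ee_rot: [-0.0, 0.564, 0.826, 0.0]
contact_force: [0.2, 0.3, -0.2]
width: 0.0851
gripper_force: 0.0
```

>>> {"name": "apply_moves", "arguments": {
  "steps": [0,0,-0.3,0,0,0,-0.6,0,0.1,0,-0.9,0,0.2,0.1,-1.2,0,0.2,0.1,-1.2,0]
}}

```text
clock: 15.18
position: [0.4318, -0.3069, 0.0671]
ee_rot: [-0.001, 0.564, 0.826, 0.0]
contact_force: [-0.1, -0.5, -0.0]
width: 0.0853
gripper_force: 0.0
```

>>> {"name": "apply_moves", "arguments": {
  "steps": [0,0,-0.2,0,0.1,0,-0.4,0,0.1,0.05,-0.6,0,0.1,0.05,-0.6,0]
}}

```text
clock: 15.52
position: [0.4332, -0.307, 0.0617]
ee_rot: [0.0, 0.564, 0.826, 0.0]
contact_force: [-0.5, 0.1, 0.8]
width: 0.0854
gripper_force: 0.4
```

Run:
```python
from h import *
w=get_image("wrist")[:,:,::-1];c=get_image("scene")[:,:,::-1];print(get_state()["contact_force"],get_state()["moment"])
o=np.zeros((570,800,3),np.uint8)
o[:300,:800]=cv2.resize(w[150:300,240:640],None,fx=2,fy=2,interpolation=2)
o[300:570,:480]=cv2.resize(c[140:194,290:386],None,fx=5,fy=5,interpolation=2)
cv2.imwrite("pics/c5.png",o)
```

```text
[ 0.59095368 -0.68548809  0.31013289] [-0.01239624 -0.03705743  0.00828699]
```

View pics/c5.png

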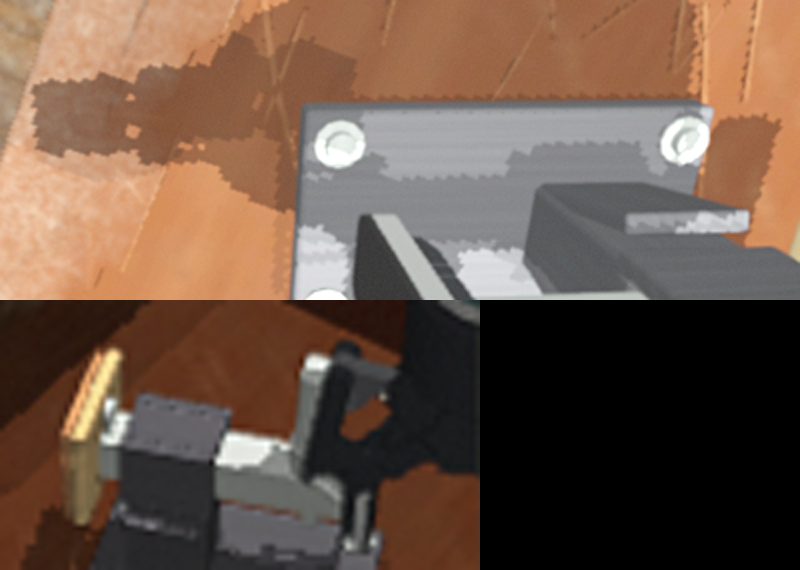

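The finger is beside the bar's end and the loop is no longer sticking out past it, so the loop has been swung down. I'll keep going slowly.

>>> {"name": "apply_moves", "arguments": {
  "steps": [0.05,0,-0.15,0,0.1,0,-0.3,0,0.15,0.05,-0.45,0,0.15,0.05,-0.45,0]
}}

```text
clock: 15.95
position: [0.4346, -0.3064, 0.0572]
ee_rot: [0.0, 0.564, 0.826, 0.0]
contact_force: [0.1, 0.1, 1.9]
width: 0.0854
gripper_force: 0.9
```

>>> {"name": "apply_moves", "arguments": {
  "steps": [0.05,0,-0.1,0,0.1,0,-0.2,0,0.15,0.05,-0.3,0,0.15,0.05,-0.3,0]
}}

```text
clock: 16.28
position: [0.4363, -0.3058, 0.0542]
ee_rot: [0.0, 0.564, 0.826, 0.0]
contact_force: [0.6, 0.5, 3.1]
width: 0.0853
gripper_force: 1.0
```

>>> {"name": "apply_moves", "arguments": {
  "steps": [0,0,-0.1,0,0.05,0,-0.2,0,0.1,0.05,-0.3,0,0.1,0.05,-0.3,0]
}}

```text
clock: 16.62
position: [0.4364, -0.3051, 0.0508]
ee_rot: [-0.001, 0.564, 0.826, -0.0]
contact_force: [0.8, 0.1, 0.2]
width: 0.0853
gripper_force: 0.0
```

>>> {"name": "apply_moves", "arguments": {
  "steps": [0,0,-0.1,0,0.05,0,-0.2,0,0.1,0.05,-0.3,0,0.1,0.05,-0.3,0]
}}

```text
clock: 16.95
position: [0.4378, -0.3046, 0.0479]
ee_rot: [-0.0, 0.564, 0.826, 0.0]
contact_force: [-0.1, -0.3, -0.3]
width: 0.0856
gripper_force: 0.0
```

>>> {"name": "apply_moves", "arguments": {
  "steps": [0,0,0.5,0,-0.3,-0.1,1.5,0,-0.5,-0.2,4,0,-0.5,-0.2,7,0,-0.5,-0.2,10,0,-0.5,-0.2,13,0,-3,3,14,0,-6,6,14,0]
}}

```text
clock: 17.62
position: [0.3814, -0.2478, 0.1926]
ee_rot: [0.005, 0.565, 0.825, -0.0]
contact_force: [-0.2, 0.8, 0.2]
width: 0.0855
gripper_force: 0.0
```

>>> {"name": "apply_moves", "arguments": {
  "steps": [-2,3,0,0,-4,6,0,0,-5,9,0,0,-5,9,0,0,-5,9,0,0]
}}

```text
clock: 18.03
position: [0.3279, -0.1545, 0.1895]
ee_rot: [0.001, 0.564, 0.826, -0.0]
contact_force: [0.2, 0.3, 0.2]
width: 0.0853
gripper_force: 0.0
```

Run:
```python
from h import *
t=get_image("top")[:,:,::-1];c=get_image("scene")[:,:,::-1];w=get_image("wrist")[:,:,::-1];s=get_state();print(s["position"],s["contact_force"])
o=np.zeros((600,800,3),np.uint8)
o[:300,:400]=cv2.resize(t[160:235,320:420],None,fx=4,fy=4,interpolation=2)
o[300:,:400]=cv2.resize(c[140:200,300:380],None,fx=5,fy=5,interpolation=2)
o[:250,400:]=cv2.resize(w,(400,250))
cv2.imwrite("pics/c6.png",o);cv2.imwrite("pics/w6.png",w);cv2.imwrite("pics/s6.png",c);cv2.imwrite("pics/t6.png",t)
```

```text
[ 0.32954571 -0.15662305  0.1891235 ] [-0.53778861 -0.14019616  0.51630886]
```

View pics/c6.png

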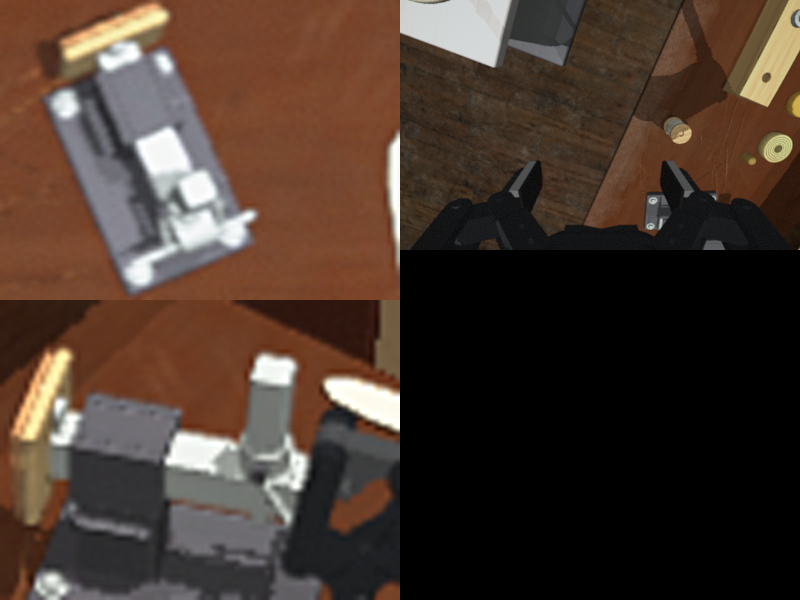

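Run:
```python
from h import *
f=np.array([np.cos(np.radians(21.3)),np.sin(np.radians(21.3)),0]);l=np.array([-f[1],f[0],0]);P=np.array([.5163,-.309,0])
loc=lambda X:np.round([(X-P)@f*1e3,(X-P)@l*1e3,X[2]*1e3],1)
T=lambda x,y:(320+x/4-.4,160+y/4-.4)
for z in(.062,.07,.078):print(z,[loc(onz("top",*T(*p),z)).tolist() for p in((255,213),(215,228),(160,252))])
print("head",loc(onz("top",*T(198,188),.144)))
th=np.array([.5,.7,.9,1.0,1.15,1.3]);print(np.c_[th,-34.2*np.cos(th),94-34.2*np.sin(th)].round(1))
for a in th:
  for y in(-36,36):
    X=P+f*(-.0342*np.cos(a))+l*y/1e3+np.array([0,0,.094-.0342*np.sin(a)]);u=proj("top",X);s=proj("scene",X);print(a,y,((u-[320,160])*4).round(0),((s-[300,140])*5+[0,300]).round(0))
```

```text
0.062 [[-18.6, -40.8, 62.0], [-17.8, -15.3, 62.0], [-18.5, 20.3, 62.0]]
0.07 [[-19.3, -39.3, 70.0], [-18.5, -14.0, 70.0], [-19.1, 21.4, 70.0]]
0.078 [[-20.0, -37.7, 78.0], [-19.1, -12.6, 78.0], [-19.8, 22.5, 78.0]]
head [ -0.8  -1.8 144. ]
[[  0.5 -30.   77.6]
 [  0.7 -26.2  72. ]
 [  0.9 -21.3  67.2]
 [  1.  -18.5  65.2]
 [  1.2 -14.   62.8]
 [  1.3  -9.1  61. ]]
0.5 -36 [257. 228.] [341. 433.]
0.5 36 [144. 276.] [311. 538.]
0.7 -36 [253. 224.] [332. 441.]
0.7 36 [140. 271.] [301. 546.]
0.9 -36 [249. 217.] [321. 446.]
0.9 36 [136. 264.] [290. 551.]
1.0 -36 [247. 213.] [315. 448.]
1.0 36 [134. 260.] [284. 553.]
1.15 -36 [243. 207.] [305. 450.]
1.15 36 [131. 253.] [274. 555.]
1.3 -36 [239. 200.] [295. 451.]
1.3 36 [128. 246.] [263. 555.]
```

>>> {"name": "apply_moves", "arguments": {
  "steps": [2,-3,1,0,4,-6,2,0,6,-9,3,0,8,-12,4,0,10,-15.2,4,0,10,-15.2,4,0,10,-15.2,4,0]
}}

```text
clock: 18.77
position: [0.4297, -0.3104, 0.2272]
ee_rot: [-0.001, 0.565, 0.825, 0.0]
contact_force: [0.3, -0.0, 0.3]
width: 0.0851
gripper_force: 0.0
```

Run:
```python
from h import *
f=np.array([np.cos(np.radians(21.3)),np.sin(np.radians(21.3)),0]);l=np.array([-f[1],f[0],0]);P=np.array([.5163,-.309,0])
cw=cal("wrist");im={"wrist":get_image("wrist")[:,:,::-1],"scene":get_image("scene")[:,:,::-1],"top":cv2.imread("pics/t6.png")}
cv2.imwrite("pics/w7.png",im["wrist"]);cv2.imwrite("pics/s7.png",im["scene"])
xs=np.arange(-44,9,3)
print("x",xs)
for n in im:
  g=cv2.cvtColor(np.ascontiguousarray(im[n]),6);cc=cw if n=="wrist" else cal(n)
  for y in(-31,-26,26,31):
    uv=np.array([proj(n,P+f*x/1e3+l*y/1e3+[0,0,.064],cc) for x in xs],np.float32)
    print(n,y,cv2.remap(g,uv[:,:1],uv[:,1:],1).ravel().tolist(),uv[0].round(),uv[-1].round())
```

```text
x [-44 -41 -38 -35 -32 -29 -26 -23 -20 -17 -14 -11  -8  -5  -2   1   4   7]
wrist -31 [98, 100, 97, 99, 99, 103, 103, 105, 254, 161, 99, 100, 97, 97, 96, 140, 130, 123] [359. 235.] [409. 235.]
wrist -26 [100, 101, 99, 99, 99, 99, 102, 117, 254, 149, 96, 98, 153, 211, 205, 169, 124, 99] [359. 231.] [409. 231.]
wrist 26 [99, 81, 127, 136, 135, 136, 122, 94, 196, 102, 81, 80, 78, 77, 77, 80, 78, 81] [360. 181.] [413. 181.]
wrist 31 [99, 84, 130, 137, 134, 115, 79, 90, 202, 95, 80, 80, 81, 81, 81, 81, 82, 79] [361. 176.] [414. 176.]
scene -31 [62, 64, 64, 63, 63, 64, 61, 84, 194, 189, 171, 202, 208, 93, 94, 106, 95, 101] [373. 173.] [352. 169.]
scene -26 [63, 62, 63, 63, 63, 63, 59, 88, 175, 218, 225, 198, 191, 92, 102, 108, 108, 105] [373. 175.] [352. 171.]
scene 26 [64, 63, 60, 103, 165, 166, 171, 151, 145, 110, 58, 76, 97, 98, 97, 97, 97, 97] [369. 190.] [347. 186.]
scene 31 [65, 63, 64, 89, 94, 134, 128, 107, 130, 117, 62, 68, 99, 97, 97, 97, 97, 97] [368. 192.] [346. 187.]
top -31 [83, 83, 84, 94, 113, 143, 173, 186, 231, 202, 129, 118, 116, 120, 114, 116, 117, 126] [384. 224.] [375. 204.]
top -26 [85, 85, 82, 99, 165, 218, 243, 246, 243, 201, 129, 117, 139, 158, 142, 145, 144, 149] [382. 225.] [373. 205.]
top 26 [84, 84, 80, 93, 122, 121, 114, 148, 241, 196, 106, 74, 85, 93, 95, 106, 108, 107] [362. 233.] [353. 213.]
top 31 [84, 84, 81, 100, 153, 205, 226, 230, 238, 192, 108, 81, 115, 135, 136, 136, 136, 137] [360. 234.] [351. 214.]
```

>>> {"name": "apply_moves", "arguments": {
  "steps": [0,0,-3,0,0,0,-6,0,0,0,-9,0,0,0,-12,0,0,0,-14.5,0,0,0,-17,0,0,0,-18.4,0,0,0,-18.4,0]
}}

```text
clock: 19.53
position: [0.4259, -0.3046, 0.0416]
ee_rot: [-0.004, 0.564, 0.826, 0.001]
contact_force: [-1.4, 0.2, -0.2]
width: 0.0858
gripper_force: 0.0
```

>>> {"name": "apply_moves", "arguments": {
  "steps": [0,0,0,0,0.19,0.07,0,0,0.37,0.14,0,0,0.56,0.22,0,0,0.56,0.22,0,0]
}}

```text
clock: 19.95
position: [0.4352, -0.3056, 0.0454]
ee_rot: [0.001, 0.564, 0.826, -0.0]
contact_force: [-0.8, 0.3, -0.8]
width: 0.0854
gripper_force: 0.0
```

>>> {"name": "apply_moves", "arguments": {
  "steps": [0.09,0.04,0,0,0.19,0.07,0,0,0.28,0.11,0,0,0.28,0.11,0,0]
}}

```text
clock: 20.28
position: [0.4371, -0.3042, 0.0444]
ee_rot: [0.0, 0.564, 0.826, 0.0]
contact_force: [-0.3, 0.1, 0.1]
width: 0.0858
gripper_force: 0.0
```

>>> {"name": "apply_moves", "arguments": {
  "steps": [0.09,0.04,-0.1,0,0.19,0.07,-0.2,0,0.28,0.11,-0.2,0,0.28,0.11,-0.2,0]
}}

```text
clock: 20.62
position: [0.4399, -0.303, 0.0422]
ee_rot: [-0.0, 0.564, 0.826, 0.0]
contact_force: [0.8, 0.6, 0.2]
width: 0.0854
gripper_force: 0.0
```

>>> {"name": "apply_moves", "arguments": {
  "steps": [0.09,0.04,0,0,0.19,0.07,0,0,0.28,0.11,0,0,0.28,0.11,0,0]
}}

```text
clock: 20.95
position: [0.4428, -0.302, 0.0423]
ee_rot: [0.0, 0.564, 0.826, 0.0]
contact_force: [0.3, 0.6, -0.3]
width: 0.0855
gripper_force: 0.0
```

>>> {"name": "apply_moves", "arguments": {
  "steps": [0.09,0.04,0,0,0.19,0.07,0,0,0.28,0.11,0,0,0.28,0.11,0,0]
}}

```text
clock: 21.28
position: [0.4455, -0.3009, 0.0424]
ee_rot: [0.0, 0.564, 0.826, 0.0]
contact_force: [-0.0, -0.2, 0.6]
width: 0.0851
gripper_force: 0.2
```

```bash
cat > q.py <<'E'
from h import *
f=np.array([np.cos(np.radians(21.3)),np.sin(np.radians(21.3)),0]);l=np.array([-f[1],f[0],0]);P=np.array([.5163,-.309,0])
cw=cal("wrist");im={n:get_image(n) for n in("wrist","scene","top")}
xs=np.arange(-32,6,2);print("x",xs)
for n in im:
  g=cv2.cvtColor(im[n],7);cc=cw if n=="wrist" else cal(n)
  for y in(-31,-25,25,31):
    uv=np.array([proj(n,P+f*x/1e3+l*y/1e3+[0,0,.062],cc) for x in xs],np.float32)
    print(n,y,cv2.remap(g,uv[:,:1],uv[:,1:],1).ravel().tolist(),uv[0].round(),uv[-1].round())
E
python3 q.py
```

```text
x [-32 -30 -28 -26 -24 -22 -20 -18 -16 -14 -12 -10  -8  -6  -4  -2   0   2
   4]
wrist -31 [72, 73, 67, 64, 63, 65, 70, 72, 73, 75, 73, 73, 73, 74, 72, 75, 74, 75, 73] [384. 394.] [455. 392.]
wrist -25 [75, 75, 73, 75, 74, 74, 73, 73, 75, 74, 73, 78, 96, 90, 75, 75, 74, 74, 74] [385. 385.] [457. 383.]
wrist 25 [224, 225, 206, 207, 213, 225, 56, 60, 63, 59, 61, 60, 63, 137, 194, 194, 193, 71, 72] [392. 299.] [473. 298.]
wrist 31 [205, 203, 201, 144, 137, 86, 60, 59, 57, 61, 63, 127, 195, 194, 171, 82, 82, 141, 137] [393. 287.] [475. 286.]
scene -31 [28, 24, 24, 24, 24, 25, 24, 27, 27, 25, 25, 30, 44, 63, 84, 101, 108, 104, 100] [368. 173.] [353. 170.]
scene -25 [24, 26, 27, 27, 26, 24, 24, 25, 27, 24, 23, 25, 27, 29, 42, 66, 89, 98, 95] [368. 175.] [353. 172.]
scene 25 [157, 190, 175, 172, 166, 160, 99, 45, 35, 76, 103, 81, 33, 27, 38, 54, 76, 100, 98] [363. 189.] [348. 186.]
scene 31 [95, 95, 107, 110, 99, 82, 55, 19, 60, 101, 101, 56, 25, 35, 51, 60, 76, 93, 99] [363. 191.] [348. 188.]
top -31 [243, 243, 243, 243, 243, 242, 242, 242, 242, 241, 240, 240, 239, 238, 238, 238, 236, 235, 235] [382. 220.] [376. 206.]
top -25 [243, 242, 242, 243, 243, 243, 243, 243, 243, 243, 243, 242, 242, 241, 241, 241, 241, 240, 239] [380. 221.] [373. 207.]
top 25 [174, 179, 182, 186, 188, 191, 193, 198, 201, 204, 203, 198, 174, 140, 122, 131, 145, 169, 192] [360. 229.] [354. 215.]
top 31 [148, 154, 159, 163, 167, 171, 176, 179, 181, 169, 143, 110, 96, 92, 95, 100, 103, 102, 103] [358. 230.] [352. 216.]
```

>>> {"name": "apply_moves", "arguments": {
  "steps": [-0.4,-0.15,0,0,-0.9,-0.35,0,0,-1.5,-0.6,1,0,-1.9,-0.8,4,0,-1.9,-0.8,8,0,-1.9,-0.8,12,0,-1.9,-0.8,16,0,-1.9,-0.8,18.5,0]
}}

```text
clock: 22.1
position: [0.4266, -0.3101, 0.2325]
ee_rot: [0.003, 0.565, 0.825, -0.001]
contact_force: [0.2, -0.3, 0.3]
width: 0.0856
gripper_force: 0.0
```

>>> {"name": "apply_moves", "arguments": {
  "steps": [0,0,0,0,0,0,0,0,0,0,0,0]
}}

```text
clock: 22.35
position: [0.4253, -0.3085, 0.227]
ee_rot: [-0.001, 0.565, 0.825, 0.0]
contact_force: [0.3, 0.4, -0.7]
width: 0.0854
gripper_force: 0.0
```

```bash
python3 q.py
```

```text
x [-32 -30 -28 -26 -24 -22 -20 -18 -16 -14 -12 -10  -8  -6  -4  -2   0   2
   4]
wrist -31 [99, 101, 102, 102, 102, 101, 100, 98, 98, 98, 94, 145, 243, 224, 117, 98, 99, 102, 110] [373. 238.] [408. 237.]
wrist -25 [100, 97, 100, 101, 101, 99, 100, 97, 96, 99, 96, 152, 251, 242, 111, 147, 172, 196, 132] [373. 232.] [409. 232.]
wrist 25 [135, 135, 136, 137, 135, 137, 95, 79, 79, 79, 77, 101, 185, 191, 92, 79, 80, 79, 79] [376. 185.] [413. 185.]
wrist 31 [134, 113, 79, 81, 80, 80, 80, 81, 79, 81, 79, 100, 188, 188, 82, 78, 80, 79, 79] [376. 179.] [413. 179.]
scene -31 [63, 62, 63, 62, 63, 71, 112, 176, 204, 210, 214, 217, 224, 139, 94, 99, 105, 102, 96] [368. 173.] [353. 170.]
scene -25 [64, 63, 62, 60, 92, 155, 197, 214, 226, 227, 227, 209, 174, 119, 93, 97, 103, 103, 96] [368. 175.] [353. 172.]
scene 25 [157, 190, 175, 172, 164, 158, 112, 90, 88, 97, 96, 101, 127, 139, 97, 61, 73, 99, 97] [363. 189.] [348. 186.]
scene 31 [96, 96, 106, 109, 98, 87, 86, 86, 98, 97, 96, 102, 123, 138, 103, 58, 74, 92, 97] [363. 191.] [348. 188.]
top -31 [208, 208, 210, 211, 212, 214, 215, 216, 217, 217, 211, 199, 205, 196, 163, 148, 186, 213, 225] [382. 220.] [376. 206.]
top -25 [197, 199, 201, 202, 204, 205, 207, 210, 207, 191, 164, 153, 190, 192, 182, 192, 212, 221, 223] [380. 221.] [373. 207.]
top 25 [133, 174, 206, 221, 227, 231, 237, 236, 233, 226, 208, 181, 147, 122, 107, 105, 106, 104, 100] [360. 229.] [354. 215.]
top 31 [187, 211, 221, 227, 231, 233, 234, 236, 236, 236, 234, 231, 226, 210, 185, 146, 109, 92, 85] [358. 230.] [352. 216.]
```

```bash
python3 -c "
from rig import *
print(sign_off())"
```

```text
the job is handed in; nothing more can be done
None
```

The pin is in the bar's hole with its collar on the bar, the loop is swung under the bar's end to about its 1.36 stop, and the job is handed in at about 22.5 s; I viewed 11 pictures, one over the 10 allowed.

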